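Show the trimmed end of a parquetry billet to the inspection camera

ROBOT

A 6-joint arm with a two-finger parallel gripper is mounted at the origin on the work surface. World frame = base frame: x ahead of the robot, y to its left, z up, the work surface at z = 0. Lengths are in m, angles in degrees, forces in N, time in s.
With the tool pointing down it reaches from about 0.2 to 0.875 m from the base axis. Payload 3.4 kg.
Tool frame: the origin (TCP) lies at the very end of the fingers, on their centre line; the grasp point (between the pads) lies ctrl.hold_point_z behind it (ctrl.hold_point_z is the distance from the TCP to the grasp point, in m); y points along the fingers, x is the direction in which the jaws open and shut, and the axes are right-handed (so a half turn about y gives the same grasp; the last joint's range is limited). The gripper opens to 94 mm and grips with 3 to 60 N. Pads are 16 mm wide; open, the fingers measure 119 mm over their backs; the gripper's body (75 mm by 177 mm) begins 78 mm behind the grasp point.
Start: joints at [-82.048, 15.808, 86.224, -0, 77.962, -6.933], TCP at [0.148, -0.556, 0.205] pointing down, gripper open.
Joint ranges: [-165.64, 165.64], [-43.16, 119.46], [12.63, 154.43], [-67.54, 247.53], [6.08, 155.33], [-154.97, 154.97]. Speed limits (degrees/s): [147.25, 147.25, 180, 180, 180, 180].

INTERFACE

Orientations are given as [roll, pitch, yaw] about the fixed x, y, z axes, in that order (R = Rz(yaw) Ry(pitch) Rx(roll)).
In Python, from cell import ctrl gives the robot as it stands. Calls block until the motion is done:
- ctrl.move_to(position, orientation): joint-space move of the TCP to a pose.
- ctrl.move_straight(position, rot=None, v=0.15): straight line of the TCP; rot=None keeps the orientation; v is the mean speed in m/s.
- ctrl.move_j(angles): joint-space move.
- ctrl.set_gripper(opening, strength=None): opening from 0.0 (shut) to 1.0 (fully open); strength is the grip in N (None keeps the last); returns when the fingers have stopped.
- ctrl.dwell(seconds).
- ctrl.solve_ik(position, orientation): joint angles nearest the present ones, or None.
- ctrl.sense(): the state.
- ctrl.get_image(name): name is "scene" or "top" or "wrist"; returns a dict with "color" (384x512x3 uint8, red, green, blue), "intrinsics" (3x3 intrinsics, pixels), "extrinsics" (4x4, takes a point from camera to world coordinates); the wrist camera has in their place "tool_from_camera" (4x4, takes a point from camera to tool coordinates, whose origin is the TCP and whose axes are the tool frame's). Camera axes: x right, y down, z forward; pixel columns grow to the right and rows downward; lengths in m; the calibration is good to about 2 mm. A picture is of the moment at which its call begins: read the wrist's pose just before it. There is no depth.
A pose or a line that the arm cannot do raises ctrl.MotionError and nothing moves.
- ctrl.job_done(): hands the job in, once; it reports no verdict.
The state is a dict: "time_s": time; "qpos": joint angles; "joint_vel": joint speeds; "joint_torque": joint torques, N m; "tcp_pos": TCP position; "eef_rot": TCP orientation; "force": force on the tool from outside, world axes, zero at the start; "moment": the same for the moment, N m; "gripper_width": opening from 0.0 (shut) to 1.0 (fully open).
Only numpy, scipy, OpenCV 4.12 (cv2) and the standard library are available. Lean on these libraries where they do the work, as an engineer would, in place of code of your own. Each camera call takes 0.05 s, during which the arm holds its last target. There are 200 camera calls.

TASK

A patterned wooden billet, its end just trimmed, is held on the sawing board by a toggle clamp: throw the clamp's handle right back so that the clamp stands fully open, and leave it open. Take the billet out and hold it up in the air in front of the inspection camera, lying level and right side up as it lay on the board, with the trimmed end (the one at the saw kerf, next to the clamp) facing the lens squarely, centred on the lens and about 8 cm from it. Finish while holding it still there; do not touch the camera, and leave everything else on the bench where it is.

Things in the scene. Friction and masses are not known exactly. Their poses are not given: they have to be found in the camera images.
- jig: sawing board screwed to the bench, plywood 18 mm thick, x -60 to 120, y -150 to 150 mm in its frame; origin at bench level under the middle of the billet, which lies along y. Yaw within 17 degrees. Behind the billet a low fence (x 21.5 to 39.5, top at z 30) with a 2.5 mm saw kerf at y 96; end stop (top z 40) at the billet's -y end. No part taller than the fence is beside the billet's middle
- clamp_arm (a joint): angle of the toggle clamp's steel holding arm (62 mm long): 0 closed, level over the billet, to 1.8 fully open, just past upright. Pivot at x 52, y 65, z 74 mm in the jig frame; clamp body x 42 to 120, y 43 to 87, up to z 92. Pushing the handle back towards the jig's +x turns the arm up, as in any vertical-handle toggle clamp; a few N at the grip suffice. Past upright it stays open by itself
- clamp_grip (a point): top end of the clamp handle's black rubber grip (18 mm in x, 16 in y, 74 long, below this point). Closed, the handle stands nearly upright, leaning 12 degrees to the jig's -x: this point at x 19, y 65, z 194 mm in the jig frame, 112 mm from its pivot at x 42, z 84. Fully open, it lies back 13 degrees above level: this point at x 173, z 107, the pivot shifted to x 64, z 81
- billet: the patterned wooden billet in the sawing board, a bar of light and dark sticks, 40 (x) x 190 (y) x 34 mm (z), 0.12 to 0.24 kg; origin at the centre of its underside, long axis y parallel to the jig's y, trimmed end at +y; its top is 52 mm above the bench
- trimmed_end (a point): centre of the billet's trimmed end face (40 x 34 mm), at y +95, z +17 mm in the billet's frame, axes as the billet's
- lens (a point): centre of the front of the inspection camera's lens, 165 to 235 mm above the bench. Its x axis is level and points back into the camera: the camera looks along -x; z is up. Around the lens a flat white ring light, 34 mm radius. Camera body (44 mm square) behind it; column 20 mm thick, 352 mm tall, 115 mm behind the lens
- camera: the camera's stand: origin on the bench straight below the lens front, axes as the lens's; its 140 mm square, 14 mm thick base plate spans x 25 to 165, y -70 to 70 mm; does not move
- long_billet: another patterned bar, not yet trimmed, lying on the bench between the sawing board and the camera: 40 x 250 x 34 mm, origin at the centre of its underside, long axis y; to be left alone
- offcut: short piece sawn off the billet, 40 x 28 x 34 mm, left lying on the sawing board about 15 mm beyond the trimmed end; origin at the centre of its underside; to be left alone
- mallet: wooden mallet lying on the bench, handle along its x, 306 mm long, head 62 x 115 x 60 mm; origin on the bench, 125 mm from the head's middle; to be left alone
- try_square: carpenter's try square lying flat, dark stock 90 x 22 x 14 mm at its origin, steel blade 135 mm long; to be left alone
- glue_bottle: standing plastic glue bottle, 58 mm across, 165 mm tall, origin at the centre of its foot; to be left alone
- wax_jar: squat amber glass jar with a metal lid, 68 mm across, 55 mm tall, origin at the centre of its foot; to be left alone
Not all that is in view belongs to the job. Leave any white or yellow look-alike of the billet alone.

How it is judged (in metres and radians):
On the way, in this order (a step that is already met when the one before it is completed fails the run):
1. the toggle clamp is thrown open while the billet still lies on the board (value of joint clamp_arm above 1.4 rad and height (world z) of billet below 0.03 m), for 0.2 s.
2. the billet is lifted clear of the sawing board in the fingers (height (world z) of billet above 0.07 m and contact force between the fingers and billet above 1 N and contact force between billet and jig below 0.1 N), for 0.1 s.
At the end, for the whole second after the job is handed in: The clamp stands open (arm past 80 degrees); the fingers alone hold the billet still in the air, level, right side up and square to the lens within 8 degrees, the middle of its trimmed end within 15 mm of the lens axis sideways and in height, 55 to 105 mm before the lens (value of joint clamp_arm above 1.4 rad and x of trimmed_end in the frame of lens between -0.105 and -0.055 m and y of trimmed_end in the frame of lens between -0.015 and 0.015 m and z of trimmed_end in the frame of lens between -0.015 and 0.015 m and x of billet in the frame of lens below -0.14 m and angle between the y axis of billet and the x axis of lens, either way round below 0.14 rad and angle between billet's own z axis and vertical below 0.14 rad and height (world z) of billet above 0.11 m and contact force between the fingers and billet above 2 N and contact force between billet and jig below 0.1 N and contact force between billet and camera below 0.1 N and contact force between billet and long_billet below 0.1 N and linear speed of billet below 0.02 m/s and angular speed of billet below 0.1 rad/s); the arm keeps its last pose, push and grip.
It fails at once if the camera or its stand is touched (contact force between camera and anything else above 1.5 N).
It fails at once if something that was to be left alone is moved by more than 3 cm (distance of any of long_billet, offcut, mallet, try_square, glue_bottle, wax_jar from where it was at the start of the episode above 0.03 m).
It also fails if it takes over 48 s, if anything falls off the work surface, if the arm or the gripper's body presses on something with over 40 N, if the wrist force passes 120 N, or if a joint passes its speed limit or range.

## Working session

There is one attempt and no reset: what is moved stays moved. The work goes in short steps, each a Python script; the robot and the scene stay as the last script left them, time stands still between calls to the robot, and variables do not carry over. Pictures are saved under pics/ and viewed, about 8 in all and at most 12, crops included, and the job is handed in when it is done.

```bash
ls; mkdir -p pics; python3 - <<'E'
from cell import ctrl
import cv2,numpy as np
for n in ("top","scene"):
    r=ctrl.get_image(n); cv2.imwrite(f"pics/{n}0.png",cv2.resize(r["color"][:,:,::-1],(800,600),interpolation=cv2.INTER_CUBIC))
    cv2.imwrite(f"pics/{n}0raw.png",r["color"][:,:,::-1])
    np.savez(f"{n}.npz",K=r["intrinsics"],E=r["extrinsics"]); print(n,r["intrinsics"].round(1).tolist(),r["extrinsics"].round(3).tolist())
print(ctrl.sense(),ctrl.hold_point_z)
E
```

```text
pics
top [[370.1, 0.0, 258.4], [0.0, 370.1, 188.1], [0.0, 0.0, 1.0]] [[0.028, -0.997, 0.077, 0.409], [-1.0, -0.028, 0.008, -0.01], [-0.006, -0.077, -0.997, 1.522], [0.0, 0.0, 0.0, 1.0]]
scene [[459.4, 0.0, 259.2], [0.0, 459.4, 191.8], [0.0, 0.0, 1.0]] [[0.692, 0.512, -0.509, 1.242], [0.722, -0.491, 0.487, -0.698], [-0.001, -0.705, -0.709, 1.141], [0.0, 0.0, 0.0, 1.0]]
{'time_s': 0.1, 'qpos': array([-8.20465339e+01,  1.58429371e+01,  8.62844395e+01, -9.93879257e-05,
        7.79621718e+01, -6.93155053e+00]), 'joint_vel': array([-0.06610992, -0.0640048 , -0.12705953, -0.08803022,  0.00555785,
       -0.02566404]), 'joint_torque': array([ 2.83873145e-03, -4.05452228e+01, -2.37780708e+01,  7.02367723e-02,
        2.98778107e-02, -5.13092425e-05]), 'tcp_pos': array([ 0.14764514, -0.55522328,  0.20472634]), 'eef_rot': array([-8.99892894e+01,  8.89056184e-02, -7.51149542e+01]), 'force': array([-0.00661061, -0.59040953,  0.32407217]), 'moment': array([-0.01640414,  0.03972978, -0.02264433]), 'gripper_width': 0.9989498850723296} 0.0188
```

View pics/top0.png

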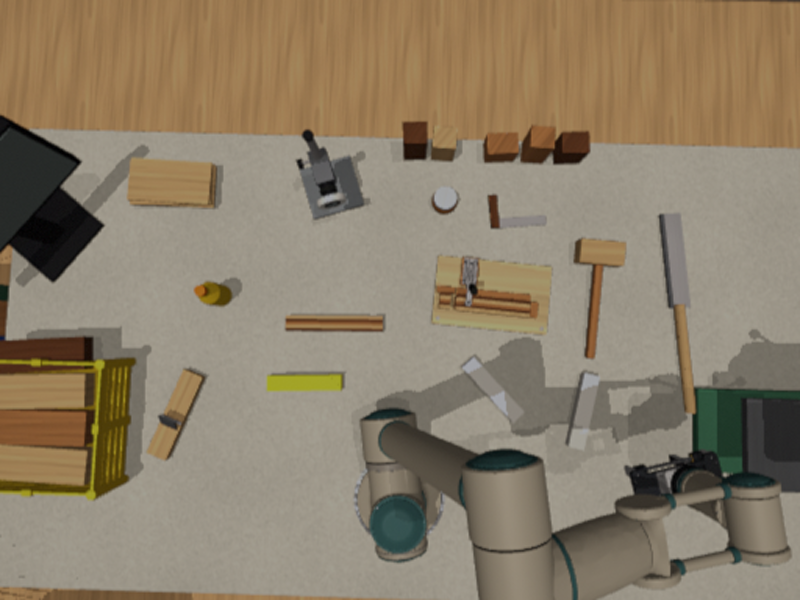

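View pics/scene0.png

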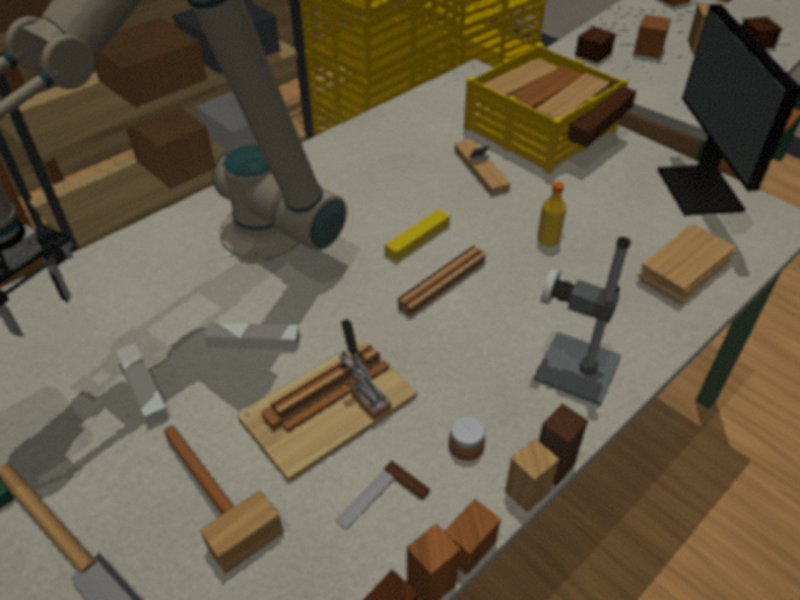

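The top view shows the board at (492,294), with the clamp and trimmed end on its left (+y) side. The billet is in it at about (500,303).

Things that could be mistaken for it in the top view:
- long billet at (335,322)
- yellow bar at (305,382)
- white bars at (490,388) and (583,410)
- offcut at (445,300)

The camera stand is at (330,185), with its lens ring at about (331,200). In the scene view the lens is at (550,288). Next I'll check the board and camera in one set of close crops.

```bash
cat > h.py <<'E'
import numpy as np,cv2
from scipy.spatial.transform import Rotation as Ro
C={n:np.load(f"{n}.npz") for n in("top","scene")}
def ray(n,u,v):
    K,E=C[n]["K"],C[n]["E"]; d=E[:3,:3]@np.linalg.inv(K)@[u,v,1]; return E[:3,3],d/np.linalg.norm(d)
def atz(n,u,v,z):
    o,d=ray(n,u,v); return o+d*(z-o[2])/d[2]
def tri(rays):
    A=sum(np.eye(3)-np.outer(d,d) for o,d in rays); b=sum((np.eye(3)-np.outer(d,d))@o for o,d in rays)
    p=np.linalg.solve(A,b); return p,[np.linalg.norm((np.eye(3)-np.outer(d,d))@(p-o)) for o,d in rays]
def proj(n,p):
    K,E=C[n]["K"],C[n]["E"]; q=K@(E[:3,:3].T@(np.asarray(p)-E[:3,3])); return q[:2]/q[2]
def rpy(yaw):  # tool down, jaws along world heading yaw (deg)
    x=np.array([np.cos(np.radians(yaw)),np.sin(np.radians(yaw)),0]); y=np.array([0,0,-1.])
    return Ro.from_matrix(np.c_[x,y,np.cross(x,y)]).as_euler("xyz",degrees=True)
E
python3 - <<'E'
from h import *
t=cv2.imread("pics/top0raw.png");s=cv2.imread("pics/scene0raw.png")
# crops 80x60 -> 400x300 (5x)
cr=[(t,270,158,84,63),(t,180,75,84,63),(s,150,195,120,90),(s,330,145,88,120*3//4-24)]
o=[]
for im,x,y,w,h in cr:
    h=int(w*.75); o.append(cv2.resize(im[y:y+h,x:x+w],(400,300),interpolation=cv2.INTER_CUBIC)); print(x,y,400/w)
cv2.imwrite("pics/grid.png",np.vstack([np.hstack(o[:2]),np.hstack(o[2:])]))
f=1.5625
for c in [(438,255),(551,265),(547,333),(433,324)]: print(atz("top",c[0]/f,c[1]/f,.018).round(3))
print(tri([ray("top",331/f,200/f),ray("scene",549/f,288/f)]))
E
```

```text
270 158 4.761904761904762
180 75 4.761904761904762
150 195 3.3333333333333335
330 145 4.545454545454546
[ 0.63  -0.085  0.018]
[ 0.612 -0.381  0.018]
[ 0.434 -0.373  0.018]
[ 0.449 -0.077  0.018]
(array([0.72635523, 0.17547416, 0.19025672]), [np.float64(0.0015684225733301185), np.float64(0.001568422573329969)])
```

View pics/grid.png

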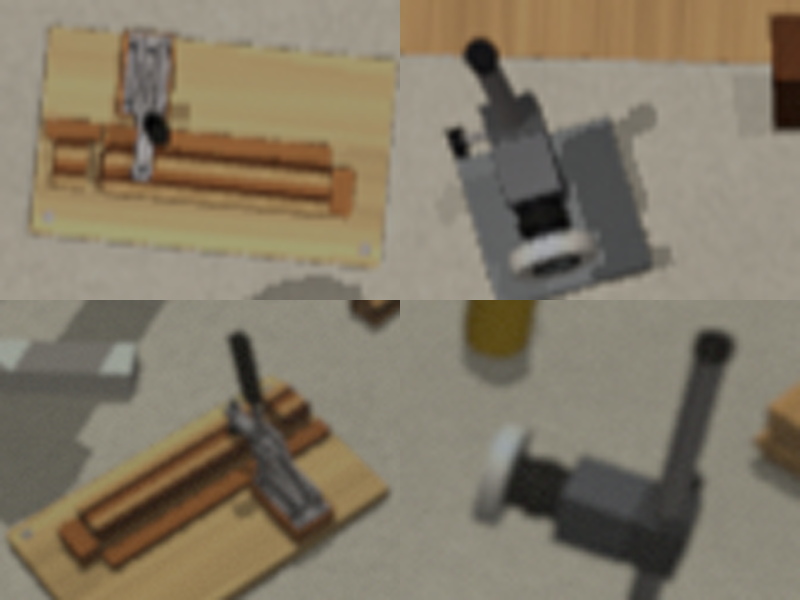

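```bash
python3 - <<'E'
from h import *
from scipy.optimize import least_squares
g=lambda X,Y:(180+(X-400)/4.7619,75+Y/4.7619)
s=lambda X,Y:(330+X/4.5455,145+(Y-300)/4.5455)
# local camera-frame points (z None = lens z)
obs=[("top",g(550,252),(0,0,None)),("top",g(481,54),(.115,0,.352)),("top",g(612,118),(.165,-.07,.014)),("top",g(650,270),(.025,-.07,.014)),("top",g(497,297),(.025,.07,.014)),
("scene",s(97,475),(0,0,None)),("scene",s(313,348),(.115,0,.352))]
def f(p):
    r=[]
    for n,uv,l in obs:
        c,sn=np.cos(p[3]),np.sin(p[3]); z=p[2] if l[2] is None else l[2]
        r+=list(proj(n,(p[0]+c*l[0]-sn*l[1],p[1]+sn*l[0]+c*l[1],z))-uv)
    return np.array(r)
q=least_squares(f,[.726,.175,.19,0.3]); print(q.x.round(4),np.degrees(q.x[3])); print(q.fun.reshape(-1,2).round(1))
from cell import ctrl
for P,O in [((.148,-.556,.40),rpy(-93.3)),((.45,-.25,.42),rpy(-93.3))]:
    print(O,ctrl.solve_ik(P,O)); ctrl.move_to(P,O)
st=ctrl.sense();r=ctrl.get_image("wrist")
np.savez("w1.npz",K=r["intrinsics"],T=r["tool_from_camera"],p=st["tcp_pos"],r=st["eef_rot"]);print(r["tool_from_camera"].round(3),st["tcp_pos"],st["eef_rot"],st["time_s"])
cv2.imwrite("pics/w1.png",cv2.resize(r["color"][:,:,::-1],(800,600),interpolation=cv2.INTER_CUBIC))
E
```

```text
[0.7194 0.177  0.1907 0.2498] 14.312492149380532
[[ 0.1  2.2]
 [ 0.6 -1.8]
 [ 0.8 -1.4]
 [-0.  -1.1]
 [-0.9  0.6]
 [-1.  -0.8]
 [ 0.4 -0.9]]
[-90.    0.  -93.3] [-82.02212591  13.57214456  62.67802116   0.         103.74983429
  11.27787409]
[-90.    0.  -93.3] [-36.80249627   7.99806127  67.09505893   0.         104.90687981
  56.49750373]
[[ 1.     0.001 -0.    -0.001]
 [ 0.001 -0.254  0.967 -0.18 ]
 [ 0.001 -0.967 -0.254  0.074]
 [ 0.     0.     0.     1.   ]] [ 0.44964479 -0.25085271  0.41961807] [-9.00464193e+01 -1.02449090e-02 -9.33733125e+01] 2.4833
```

View pics/w1.png

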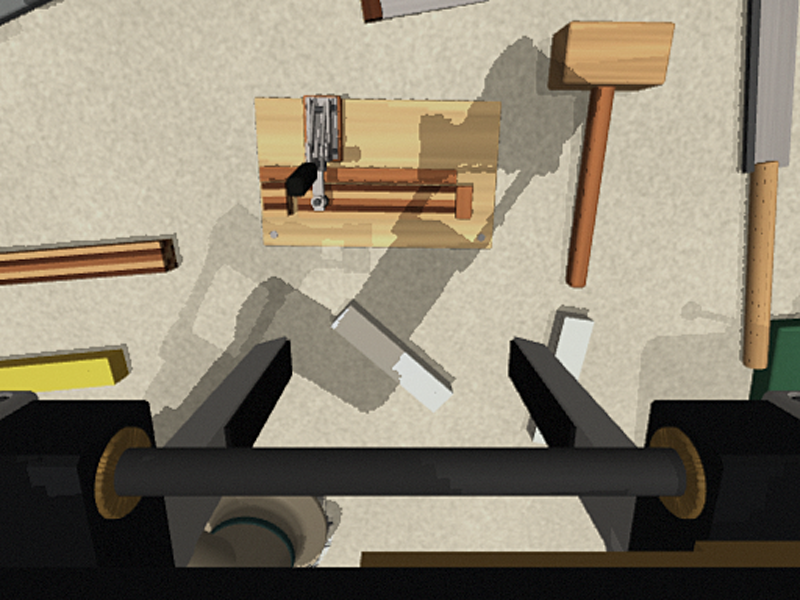

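The wrist view shows the jig's corners at (256,98), (499,102), (491,248) and (263,245). The clamp's black grip is at (300,180), the trimmed end and kerf are near x=290, and the end stop is at (464,201). The gripper body is widest along the jaw direction.

```bash
cat >> h.py <<'E'
def wray(f,u,v):  # u,v in raw pixels
    w=np.load(f); R=Ro.from_euler("xyz",w["r"],degrees=True).as_matrix(); T=w["T"]
    d=R@T[:3,:3]@np.linalg.inv(w["K"])@[u,v,1]; return w["p"]+R@T[:3,3],d/np.linalg.norm(d)
def watz(f,u,v,z):
    o,d=wray(f,u,v); return o+d*(z-o[2])/d[2]
E
python3 - <<'E'
from h import *
k=1/1.5625
P=[watz("w1.npz",u*k,v*k,.018) for u,v in[(256,98),(499,102),(491,248),(263,245)]]
for p in P:print(p.round(4))
L=np.array([(.12,.15),(.12,-.15),(-.06,-.15),(-.06,.15)]);W=np.array(P)[:,:2]
lc,wc=L.mean(0),W.mean(0);H=(L-lc).T@(W-wc);a=np.arctan2(H[0,1]-H[1,0],H[0,0]+H[1,1])
R=np.array([[np.cos(a),-np.sin(a)],[np.sin(a),np.cos(a)]]);print("yaw",np.degrees(a),"origin",wc-R@lc,(W-wc-(L-lc)@R.T).round(4).tolist())
o,d=wray("w1.npz",303*k,178*k);g=R@[.019,.065]+wc-R@lc;print("grip expected",g)
w=np.load("w1.npz");T=w["T"];Rt=Ro.from_euler("xyz",w["r"],degrees=True).as_matrix()
for l in[(.019,.065,.194),(0,.095,.052),(0,-.095,.052)]:
    p=np.r_[R@l[:2]+wc-R@lc,l[2]];c=T[:3,:3].T@(Rt.T@(p-w["p"])-T[:3,3]);q=w["K"]@c;print(l,q[:2]/q[2]/k)
E
```

```text
[ 0.6296 -0.0861  0.018 ]
[ 0.6081 -0.3793  0.018 ]
[ 0.4308 -0.3686  0.018 ]
[ 0.452  -0.0703  0.018 ]
yaw -4.169086124366553 origin [ 0.50019198 -0.22388434] [[-0.0012, -0.0031], [-0.0009, 0.003], [0.0013, 0.0005], [0.0008, -0.0004]]
grip expected [ 0.52386721 -0.16043764]
(0.019, 0.065, 0.194) [294.07887689 186.29464458]
(0, 0.095, 0.052) [296.95525196 200.59732298]
(0, -0.095, 0.052) [454.78124104 202.98899412]
```

```bash
cat >> h.py <<'E'
a=np.radians(-3.8);O0=np.array([.5004,-.2253])
def J(x,y,z): return np.array([O0[0]+np.cos(a)*x-np.sin(a)*y,O0[1]+np.sin(a)*x+np.cos(a)*y,z])
E
python3 - <<'E'
from h import *
from cell import ctrl
O=rpy(-93.8)
ctrl.set_gripper(0.0,30)
ctrl.move_to(J(-.035,.065,.28),O); ctrl.move_straight(J(-.035,.065,.170),v=.15)
f0=ctrl.sense()["force"]; print("f0",f0)
for ph in [102,92,82,72,62,52,42,32,22,14,11]:
    t=(102-ph)/89; P=np.array([42+22*t,84-3*t]); p=np.radians(ph); c,s=np.cos(p),np.sin(p)
    r=88 if ph<=90 else 85
    k=P+r*np.array([c,s])+9*np.array([-s,c])
    if ph>90: k[0]=P[0]+112*c-9*s
    try: ctrl.move_straight(J((k[0]-8)/1e3,.065,k[1]/1e3),v=.12)
    except ctrl.MotionError as e: print(ph,e);break
    st=ctrl.sense(); F=st["force"]-f0; print(ph,k.round(0),F.round(1))
    if np.linalg.norm(F)>25: break
st=ctrl.sense();x=st["tcp_pos"]
ctrl.move_straight(x+[0,0,.17],v=.2)
ctrl.move_to(J(-.06,-.05,.38),O)
st=ctrl.sense();r=ctrl.get_image("wrist")
np.savez("w2.npz",K=r["intrinsics"],T=r["tool_from_camera"],p=st["tcp_pos"],r=st["eef_rot"]);print(st["time_s"])
cv2.imwrite("pics/w2.png",cv2.resize(r["color"][:,:,::-1],(800,600),interpolation=cv2.INTER_CUBIC))
E
```

```text
f0 [-0.13180392 -0.21353738  0.13486812]
102 [ 10. 165.] [-0.6  0.3  0.2]
92 [ 32. 168.] [ 0.2 -0.2  0.3]
82 [ 50. 172.] [0.1 0.6 0.3]
72 [ 68. 169.] [ 0.1 -0.5 -0.1]
62 [ 85. 165.] [ 0.4 -0.2  0.6]
52 [101. 157.] [-0.6 -0.4  0.2]
42 [116. 148.] [-0.2  0.5 -0.7]
32 [129. 136.] [-0.6 -0.1 -0.3]
22 [140. 123.] [-0.4 -0.1  0.1]
14 [147. 111.] [-0.9 -0.4  0.5]
11 [149. 107.] [-2.3  1.1  3.7]
10.9333
```

View pics/w2.png

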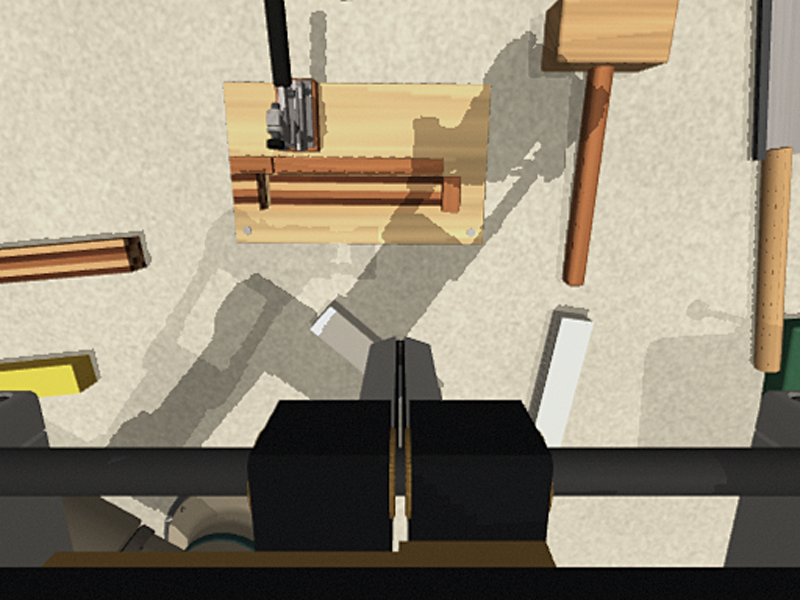

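The clamp is open: the handle lies back at (277,40) and the holding arm is upright at (275,130). The billet is free, with its ends at about (270,192) and (441,192), and the offcut is still at (243,188). Next I'll measure the billet and check the arm can reach the planned poses.

```bash
cat >> h.py <<'E'
lens=np.array([.7215,.1768,.1905]);al=np.radians(14.3);xl=np.array([np.cos(al),np.sin(al),0])
GY=-.012
E
python3 - <<'E'
from h import *
from cell import ctrl
k=1/1.5625
for uv in[(270,178),(270,206),(441,178),(441,206)]:
    p=watz("w2.npz",uv[0]*k,uv[1]*k,.052)[:2]-O0; print([(np.cos(a)*p[0]+np.sin(a)*p[1]).round(4),(-np.sin(a)*p[0]+np.cos(a)*p[1]).round(4)])
fin=lens+xl*(-.175+GY);fin[2]=.1905-.017+.015
print(fin)
for h in(-3.8,176.2):
    print(h,ctrl.solve_ik(J(0,GY,.033),rpy(h)),ctrl.solve_ik(fin,rpy(h-71.9)))
E
```

```text
[np.float64(0.0169), np.float64(0.0949)]
[np.float64(-0.0134), np.float64(0.0971)]
[np.float64(0.0171), np.float64(-0.0933)]
[np.float64(-0.0131), np.float64(-0.094)]
[0.54029406 0.13061118 0.1885    ]
-3.8 [-32.61245738  22.60219344 103.10194621   0.          54.29586035
 -28.81245738] [ 6.41778656 14.74052324 90.20231561  0.         75.05716115 82.11778656]
176.2 [-3.26124574e+01  2.26021934e+01  1.03101946e+02 -2.54444375e-14
  5.42958603e+01  1.51187543e+02] [  6.41778656  14.74052324  90.20231561   0.          75.05716115
 -97.88221344]
```

```bash
python3 - <<'E'
from h import *
from cell import ctrl
O=rpy(-3.8)
ctrl.set_gripper(1.0,45)
ctrl.move_to(J(0.001,GY,.15),O); ctrl.move_straight(J(.001,GY,.033),v=.12)
print(ctrl.sense()["force"].round(1)); ctrl.set_gripper(0.0,45); print("w",ctrl.sense()["gripper_width"])
ctrl.move_straight(J(0.001,GY,.06),v=.08); ctrl.dwell(.2); print(ctrl.sense()["force"].round(1),ctrl.sense()["gripper_width"])
ctrl.move_straight(J(0.001,GY,.22),v=.15)
fin=lens+xl*(-.175+GY);fin[2]=.1885
pre=fin-.10*xl+[0,0,.02]
ctrl.move_to(pre,rpy(-75.7)); ctrl.dwell(.3)
st=ctrl.sense();r=ctrl.get_image("wrist");s=ctrl.get_image("scene")
np.savez("w3.npz",K=r["intrinsics"],T=r["tool_from_camera"],p=st["tcp_pos"],r=st["eef_rot"]);print(st["time_s"],st["gripper_width"],st["tcp_pos"],pre)
cv2.imwrite("pics/w3.png",cv2.resize(r["color"][:,:,::-1],(800,600),interpolation=cv2.INTER_CUBIC))
cv2.imwrite("pics/s3.png",cv2.resize(s["color"][80:290,200:480,::-1],(800,600),interpolation=cv2.INTER_CUBIC))
E
```

```text
[0.1 0.7 0.8]
w 0.41906035360063404
[-0.5  0.3 -0.9] 0.42217014803504105
19.6083 0.42317047518528395 [0.44355123 0.10559544 0.20843538] [0.44339249 0.10591128 0.2085    ]
```

View pics/w3.png

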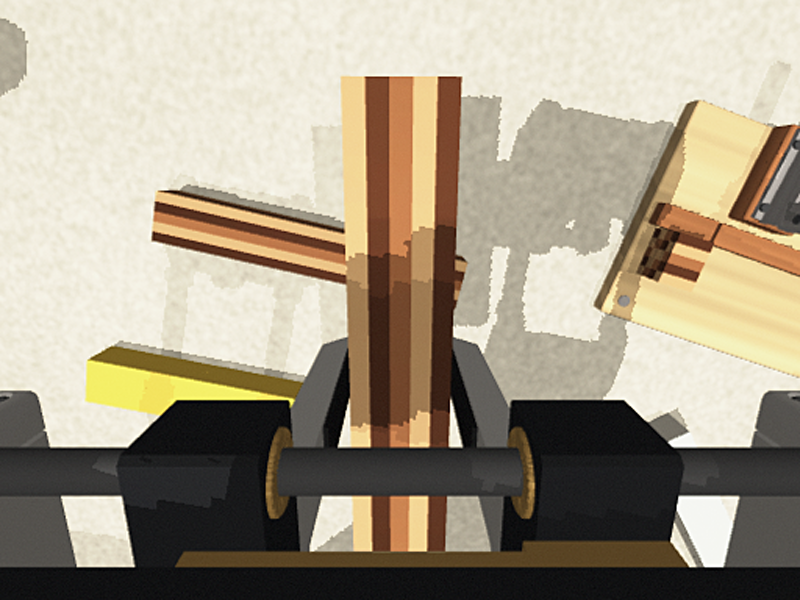

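View pics/s3.png

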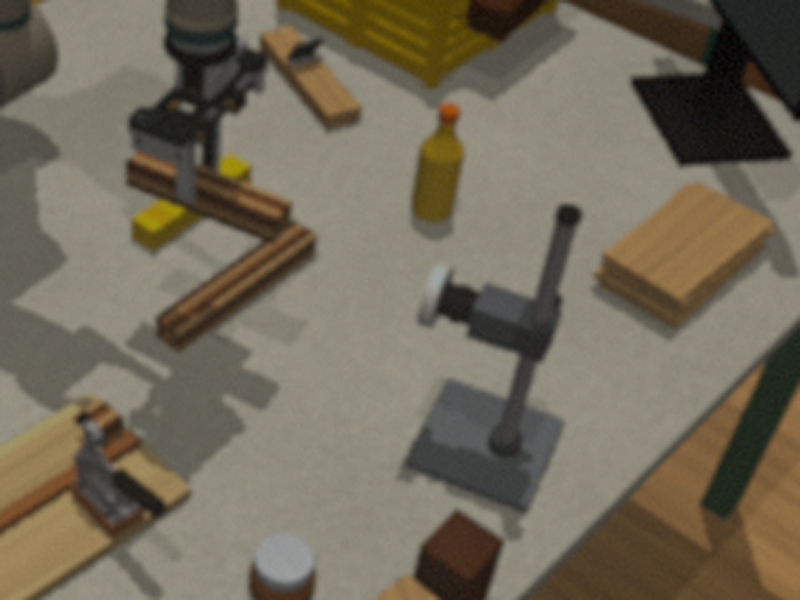

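The billet sits straight in the fingers. Its trimmed end's top edge runs from (341,76) to (462,76), and the clamp is still open. Next I'll measure the end, move to 4 cm short at the final height, and look at the lens again.

```bash
python3 - <<'E'
from h import *
from cell import ctrl
k=1/1.5625
w=np.load("w3.npz")
e=[watz("w3.npz",u*k,76*k,w["p"][2]+.019) for u in(341,462)];m=(e[0]+e[1])/2-w["p"];yl=np.array([-xl[1],xl[0],0])
print("width",np.linalg.norm(e[0]-e[1]),"end rel tcp along/side",m@xl,m@yl,"expected",.095-GY)
fin=lens+xl*(-.175+GY);fin[2]=.1885
ctrl.move_straight(fin-.04*xl,v=.1); ctrl.dwell(.3)
st=ctrl.sense();r=ctrl.get_image("wrist");t=ctrl.get_image("top");s=ctrl.get_image("scene")
np.savez("w4.npz",K=r["intrinsics"],T=r["tool_from_camera"],p=st["tcp_pos"],r=st["eef_rot"]);print(st["time_s"],st["tcp_pos"],st["eef_rot"])
a_=cv2.resize(r["color"],(400,300),interpolation=cv2.INTER_AREA)
b_=cv2.resize(t["color"][75:159,150:262],(400,300),interpolation=cv2.INTER_CUBIC)
c_=cv2.resize(s["color"][130:220,270:390],(400,300),interpolation=cv2.INTER_CUBIC)
d_=cv2.resize(r["color"][0:120,176:336],(400,300),interpolation=cv2.INTER_CUBIC)
cv2.imwrite("pics/g4.png",np.vstack([np.hstack([a_,b_]),np.hstack([c_,d_])])[:,:,::-1])
end=st["tcp_pos"]+(.095-GY)*xl
print("top lens px",(proj("top",lens)-[150,75])*400/112,"end top edge centre",(proj("top",end+[0,0,.019])-[150,75])*400/112)
print("scene lens px",(proj("scene",lens)-[270,130])*400/120,"end top",(proj("scene",end+[0,0,.019])-[270,130])*400/120)
R=Ro.from_euler("xyz",st["eef_rot"],degrees=True).as_matrix();T=r["tool_from_camera"]
for q in (lens,lens+[0,0,.034],lens+.034*yl,lens-.034*yl,lens+.034*yl+[0,0,0]):
    c=r["intrinsics"]@(T[:3,:3].T@(R.T@(q-st["tcp_pos"])-T[:3,3]));print("wrist raw px",c[:2]/c[2])
E
```

```text
width 0.039933322201857004 end rel tcp along/side 0.10774266569469383 0.0004639053272668982 expected 0.107
20.7917 [0.50128065 0.12065951 0.18887262] [-8.99692789e+01 -5.07866815e-03 -7.57061459e+01]
top lens px [220.41441494 195.01081819] end top edge centre [243.31151875 306.02740988]
scene lens px [269.60999785 177.10517559] end top [150.63585238 115.0309869 ]
wrist raw px [ 258.39871493 -221.78398129]
wrist raw px [ 259.23485255 -332.24807956]
wrist raw px [ 185.84438901 -221.82938723]
wrist raw px [ 330.96002722 -221.73857098]
wrist raw px [ 185.84438901 -221.82938723]
```

View pics/g4.png

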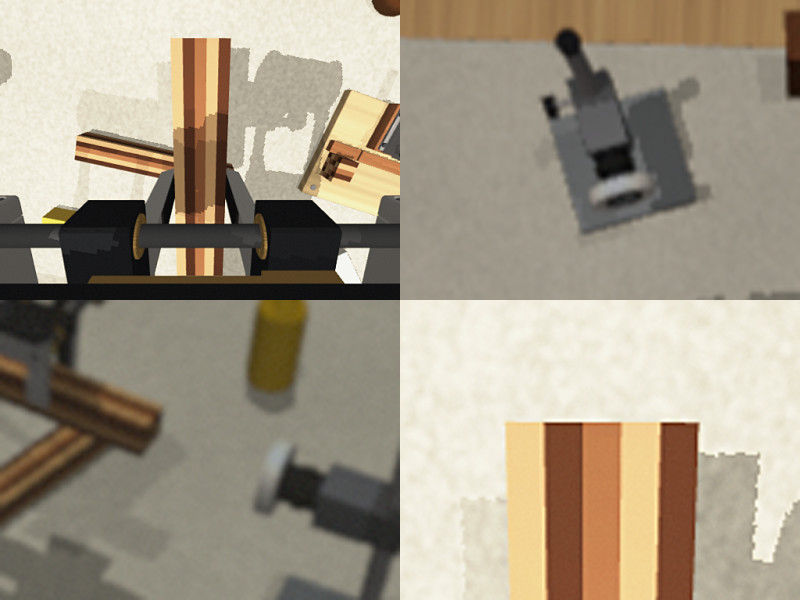

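The relative check agrees. The lens ring appears at (622,190) in the top crop, against a predicted (620,195). In the scene crop it's at (268,478), against a predicted (270,477). The held end appears where expected, at about (151,418). I'll make the final approach now.

```bash
python3 - <<'E'
from h import *
from cell import ctrl
fin=lens+xl*(-.175+GY);fin[2]=.1885
ctrl.move_straight(fin,v=.06); ctrl.dwell(1.0)
st=ctrl.sense();t=ctrl.get_image("top");s=ctrl.get_image("scene")
print(st["time_s"],st["tcp_pos"]-fin,st["gripper_width"],st["force"].round(1))
b_=cv2.resize(t["color"][85:169,170:282],(400,300),interpolation=cv2.INTER_CUBIC)
c_=cv2.resize(s["color"][140:200,300:380],(400,300),interpolation=cv2.INTER_CUBIC)
d_=cv2.resize(s["color"][170:290,160:320],(400,300),interpolation=cv2.INTER_CUBIC)
cv2.imwrite("pics/g5.png",np.vstack([np.hstack([b_,c_]),np.hstack([d_,d_*0])])[:,:,::-1])
E
```

```text
22.7583 [ 5.62809217e-06 -5.35103907e-07 -2.29286458e-05] 0.4233554349543504 [ 0.2 -0.9 -2.4]
```

View pics/g5.png

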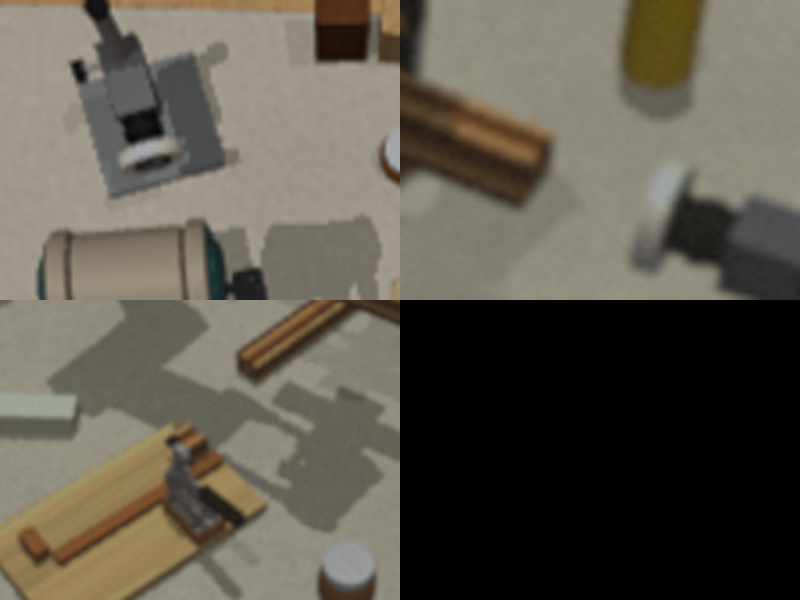

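The billet points straight at the ring: in the scene crop the end face is at (537,172), the ring is at (656,218), and the billet's own axis runs along that line. The clamp is open and nothing else has moved, so I'm handing it in.

```bash
python3 -c "
from cell import ctrl
print(ctrl.job_done(), ctrl.sense()['time_s'])"
```

```text
the job is handed in; nothing more can be done
the job is handed in; nothing more can be done
```

I handed the job in at about 23 s of the 48 s allowed, with the arm holding the billet still in front of the inspection camera; no verdict is reported.

- **Clamp:** I pushed the handle right back with closed fingers, with about 4 N of force at the end of its travel. The pictures show it lying back and still open at hand-in.
- **Billet:** I gripped it across its 40 mm width near the middle with 45 N, lifted it clear and held it level. The trimmed end faces the lens at a planned distance of 80 mm.
- **Last checks:**
  - The arm was within 0.03 mm of its commanded pose, and the grip opening had stayed steady since the lift.
  - The trimmed end measured 107.7 mm from the tool centre, against 107 mm expected, and 0.5 mm off sideways.
  - The billet's axis lined up with the lens to about 3 mm in the scene view.
- **Uncertainty:** my two lens estimates differed by up to 7 mm in depth and 2 mm sideways, and the height is good to roughly 6 mm. Both are inside the tolerances. I had no direct view of the end face from the lens side.
- **Rest of the bench:** the camera and offcut looked untouched, and nothing else in the final views appeared to have moved.

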